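# Dry the painted lanterns

## Robot

A 6-joint arm with a two-finger parallel gripper is mounted at the origin on the work surface. World frame = base frame: x ahead of the robot, y to its left, z up, the work surface at z = 0. Lengths are in m, angles in rad, forces in N, time in s.
With the tool pointing down it reaches from about 0.3 to 0.825 m from the base axis. Payload 5.4 kg.
Tool frame: the origin (TCP) lies at the very end of the fingers, on their centre line; the grasp point (between the pads) lies 19 mm behind it; z points along the fingers, y is the line along which they close (so a half turn about z gives the same grasp; the last joint's range is limited). The gripper opens to 92 mm and grips with 3 to 60 N. Pads are 20 mm wide; open, the fingers measure 128 mm over their backs; the gripper's body (75 mm by 189 mm) begins 69 mm behind the grasp point.
Start: joints at [1.013, 0.158, 1.597, -0, 1.386, -0.21], TCP at [0.196, 0.541, 0.215] pointing down, gripper open.
Joint ranges: [-2.91, 2.91], [-0.94, 2.29], [0.18, 2.7], [-1.29, 4.43], [0.17, 2.64], [-3, 3]. Speed limits (rad/s): [2.57, 2.57, 3.14, 3.14, 3.14, 3.14].

## Interface

Orientations are given as a rotation vector (axis times angle).
In Python, from workcell import bot gives the robot as it stands. Calls block until the motion is done:
- bot.goto(position, orientation): joint-space move of the TCP to a pose.
- bot.line_to(position, rot=None, max_speed=0.15): straight line of the TCP; rot=None keeps the orientation; max_speed is the mean speed in m/s.
- bot.set_joints(angles): joint-space move.
- bot.set_gripper(opening, newtons=None): opening from 0.0 (shut) to 1.0 (fully open); newtons is the grip in N (None keeps the last); returns when the fingers have stopped.
- bot.hold(seconds).
- bot.inverse_kinematics(position, orientation): joint angles nearest the present ones, or None.
- bot.read_camera(name): name is "scene" or "top" or "wrist"; returns a dict with "pixels" (480x640x3 uint8, blue, green, red), "fx", "fy", "cx", "cy" (pixels), "R" (3x3) and "t" (3): a world point X has camera coordinates R X + t. Camera axes: x right, y down, z forward; pixel columns grow to the right and rows downward; lengths in m; the calibration is good to about 2 mm. A picture is of the moment at which its call begins. There is no depth.
A pose or a line that the arm cannot do raises bot.MotionError and nothing moves.
- bot.job_done(): hands the job in; it is judged then, once.
Readings, each from a call of its own:
- bot.current_clock(): time.
- bot.current_joints(): joint angles.
- bot.current_joint_vel(): joint speeds.
- bot.current_effort(): joint torques, N m.
- bot.current_ee_pos(): TCP position.
- bot.current_tool_rot(): TCP orientation.
- bot.current_contact_force(): force on the tool from outside, world axes, zero at the start.
- bot.current_ft_torque(): the same for the moment, N m.
- bot.current_opening(): opening from 0.0 (shut) to 1.0 (fully open).
- bot.current_grip_force(): force on a finger pad.
Only numpy, scipy, OpenCV 4.12 (cv2) and the standard library are available. Lean on these libraries where they do the work, as an engineer would, in place of code of your own. Each camera call takes 0.05 s, during which the arm holds its last target. There are 200 camera calls.

## Task

Hook every painted jar lantern onto the open loading stretch of the dryer's rail and slide it along the rail until its whole jar is inside the channel, past the orange mark; let it hang there at rest. Once all of them hang, turn the console's dial so that its white line points at the orange tab, and only then press the white, blue, yellow and green keys right down, one at a time in that order. Leave the paints, brush, cup and plate where they are.

Things in the scene. Friction and masses are not known exactly. Their poses are not given: they have to be found in the camera images.
- lantern_green: green jar lantern, loose, 140 g, may be absent; mm; origin under its centre. Jar 52 wide, lid top at 60. Hook of steel strap 14 wide (y), 7 thick: stem x=-16 up to 112; V peak x=0 at 122 (mid-strap); tip arm x=+16 down to 94. Mouth, between tip (94) and lid (60), opens to +x. Wooden grip 14x14 on the axis, 122 to 156: hold at 142. Hung, the rail's axis is at x=0, 111 above the underside
- lantern_blue: blue jar lantern, loose, 140 g, may be absent; mm; origin under its centre. Jar 52 wide, lid top at 60. Hook of steel strap 14 wide (y), 7 thick: stem x=-16 up to 112; V peak x=0 at 122 (mid-strap); tip arm x=+16 down to 94. Mouth, between tip (94) and lid (60), opens to +x. Wooden grip 14x14 on the axis, 122 to 156: hold at 142. Hung, the rail's axis is at x=0, 111 above the underside
- lantern_coral: coral jar lantern, loose, 140 g, may be absent; mm; origin under its centre. Jar 52 wide, lid top at 60. Hook of steel strap 14 wide (y), 7 thick: stem x=-16 up to 112; V peak x=0 at 122 (mid-strap); tip arm x=+16 down to 94. Mouth, between tip (94) and lid (60), opens to +x. Wooden grip 14x14 on the axis, 122 to 156: hold at 142. Hung, the rail's axis is at x=0, 111 above the underside
- lantern_yellow: yellow jar lantern, loose, 140 g, may be absent; mm; origin under its centre. Jar 52 wide, lid top at 60. Hook of steel strap 14 wide (y), 7 thick: stem x=-16 up to 112; V peak x=0 at 122 (mid-strap); tip arm x=+16 down to 94. Mouth, between tip (94) and lid (60), opens to +x. Wooden grip 14x14 on the axis, 122 to 156: hold at 142. Hung, the rail's axis is at x=0, 111 above the underside
- dryer: fixed dryer; origin on the table under the rail, y along the rail, -x is the robot's side. Round steel rail 12 mm thick, axis 165 mm up, from y=-195 to +215 between posts 16 mm thick. y below -50: loading stretch, open all round. y -50 to +215: drying channel. Base plate 8 mm. A hung lantern's underside is 54 mm above the table. Fan housing, 85 mm high, behind the channel
- rail_mark (a point): on the rail's axis at the orange mark, the mouth of the channel (dryer y = -50 mm). From here to the end post two white walls, 105 mm high, 8 mm thick, stand with inner faces 40 mm either side of the rail; open on top and at the mouth; too narrow to hook a lantern on in there
- console: fixed grey control box, 180 (x) x 250 (y) x 45 mm high, origin at the centre of its underside; a row of four round keys along its edge nearer the robot (local x = -45 mm), in an order that varies, 54 mm apart, and a dial (local x = +45, y = 0)
- dial_grip (a point): on the dial's axis, 31 mm above the dial's underside, height to grip: black bar 42 x 14 mm, 32 mm high on a disc 44 mm wide; top of the bar 44 mm above the console. Its axes turn with the dial: bar and white line along local x, the line on the -x half. Turns stiffly, 0 to 2.8 rad clockwise from the pointer along the console's -x (160 degrees)
- dial_pointer (a point): outer end of the white pointer line on top of the dial's bar, 21 mm from the axis
- dial_mark: fixed orange index tab beside the dial (12 x 7 x 7 mm), origin on the dial's axis on top of the console; the tab lies along its local -x, so the dial is set when its local x axis is parallel to this one's (pointer at the tab). The tab's middle is 41 mm from the axis
- key_white (a joint): travel of the white round spring key, m: 0 up, 0.006 fully down (about 5 N)
- key_white_top (a point): centre of the top of the white key, 28 mm in diameter, 22 mm above the console's top when up; it stands 10 mm out of its round black housing, 44 mm wide
- key_blue (a joint): travel of the blue round spring key, m: 0 up, 0.006 fully down (about 5 N)
- key_blue_top (a point): centre of the top of the blue key, 28 mm in diameter, 22 mm above the console's top when up; it stands 10 mm out of its round black housing, 44 mm wide
- key_yellow (a joint): travel of the yellow round spring key, m: 0 up, 0.006 fully down (about 5 N)
- key_yellow_top (a point): centre of the top of the yellow key, 28 mm in diameter, 22 mm above the console's top when up; it stands 10 mm out of its round black housing, 44 mm wide
- key_green (a joint): travel of the green round spring key, m: 0 up, 0.006 fully down (about 5 N)
- key_green_top (a point): centre of the top of the green key, 28 mm in diameter, 22 mm above the console's top when up; it stands 10 mm out of its round black housing, 44 mm wide
- pot_orange: bystander, loose, not to be moved: small paint pot, orange lid, 42 mm wide, 44 mm high; origin at its underside
- pot_purple: bystander, loose, not to be moved: small paint pot, purple lid, 42 mm wide, 44 mm high; origin at its underside
- pot_green: bystander, loose, not to be moved: small paint pot, green lid, 42 mm wide, 44 mm high; origin at its underside
- water_cup: bystander, loose, not to be moved: white cup, 70 mm wide, 80 mm high; origin at its underside
- brush: bystander, loose, not to be moved: paint brush with a blue handle, 170 mm long, lying; origin at its underside
- palette: bystander, loose, not to be moved: white plate, 140 mm wide; origin at its underside

How it is judged:
On the way, in this order (a step that is already met when the one before it is completed fails the run):
1. every lantern present hangs on the rail inside the channel past the orange mark, released (y of lantern_green in the frame of dryer between -0.022 and 0.2 m and x of lantern_green in the frame of dryer between -0.022 and 0.022 m and height (world z) of lantern_green between 0.04 and 0.066 m and angle between each of lantern_green, lantern_blue, lantern_coral, lantern_yellow's own z axis and vertical below 0.25 rad and linear speed of each of lantern_green, lantern_blue, lantern_coral, lantern_yellow below 0.05 m/s and contact force between each of lantern_green, lantern_blue, lantern_coral, lantern_yellow and the fingers below 0.3 N and y of lantern_blue in the frame of dryer between -0.022 and 0.2 m and x of lantern_blue in the frame of dryer between -0.022 and 0.022 m and height (world z) of lantern_blue between 0.04 and 0.066 m and y of lantern_coral in the frame of dryer between -0.022 and 0.2 m and x of lantern_coral in the frame of dryer between -0.022 and 0.022 m and height (world z) of lantern_coral between 0.04 and 0.066 m and y of lantern_yellow in the frame of dryer between -0.022 and 0.2 m and x of lantern_yellow in the frame of dryer between -0.022 and 0.022 m and height (world z) of lantern_yellow between 0.04 and 0.066 m), for 0.3 s.
2. the dial's pointer is turned to the orange tab (angle between the x axis of dial_grip and the x axis of dial_mark, either way round below 0.13 rad and x of dial_pointer in the frame of dial_mark below -0.01 m), for 0.3 s.
3. with the dial still at the tab, the white key is pressed down, alone (all of step 2 and value of joint key_white above 0.0045 m and value of joint each of key_blue, key_yellow, key_green below 0.002 m), for 0.04 s.
4. with the dial still at the tab, the blue key is pressed down, alone (all of step 2 and value of joint key_blue above 0.0045 m and value of joint each of key_white, key_yellow, key_green below 0.002 m), for 0.04 s.
5. with the dial still at the tab, the yellow key is pressed down, alone (all of step 2 and value of joint key_yellow above 0.0045 m and value of joint each of key_white, key_blue, key_green below 0.002 m), for 0.04 s.
6. with the dial still at the tab, the green key is pressed down, alone (all of step 2 and value of joint key_green above 0.0045 m and value of joint each of key_white, key_blue, key_yellow below 0.002 m), for 0.04 s.
At the end, for the whole second after the job is handed in: every lantern present hangs upright (within 0.25 rad), released and still, from the rail with its axis at least 28 mm past the orange mark (jar wholly inside the channel); the dial's pointer is within 0.13 rad of the orange tab; all keys are up again (all of step 1 and all of step 2 and value of joint each of key_white, key_blue, key_yellow, key_green below 0.002 m); the robot touches nothing.
It fails at once if a key is pressed while the dial does not point at the orange tab (value of joint any of key_white, key_blue, key_yellow, key_green above 0.003 m and not (angle between the x axis of dial_grip and the x axis of dial_mark, either way round below 0.13 rad and x of dial_pointer in the frame of dial_mark below -0.01 m)).
It fails at once if two keys are pressed at once (value of joint each of key_white, key_blue above 0.003 m or value of joint each of key_white, key_yellow above 0.003 m or value of joint each of key_white, key_green above 0.003 m or value of joint each of key_blue, key_yellow above 0.003 m or value of joint each of key_blue, key_green above 0.003 m or value of joint each of key_yellow, key_green above 0.003 m).
It fails at once if a paint pot, the cup, the brush or the plate is moved more than 50 mm (distance of any of pot_orange, pot_purple, pot_green, water_cup, brush, palette from where it was at the start of the episode above 0.05 m).
Of lantern_green, lantern_blue, lantern_coral, lantern_yellow only 3 to 4 are there at a start; the rules pass over those that are not, and their reading is None.
At some moment in a run one of lantern_green, lantern_blue, lantern_coral, lantern_yellow may be knocked a few centimetres aside while the robot is not near it.
It also fails if it takes over 210 s, if anything falls off the work surface, if the arm or the gripper's body presses on something with over 40 N, if the wrist force passes 120 N, or if a joint passes its speed limit or range.

## Working session

There is one attempt and no reset: what is moved stays moved. The work goes in short steps, each a Python script; the robot and the scene stay as the last script left them, time stands still between calls to the robot, and variables do not carry over. Pictures are saved under pics/ and viewed, at most 14 in all, crops included, and the job is handed in when it is done.

```bash
ls; mkdir -p pics; python3 - <<'E'
from workcell import bot
import cv2,numpy as np
for n in("top","scene"):
    c=bot.read_camera(n); cv2.imwrite(f"pics/{n}0.png",c["pixels"])
    print(n,c["fx"],c["fy"],c["cx"],c["cy"],np.round(c["R"],4).tolist(),np.round(c["t"],4).tolist())
print(bot.current_clock(),bot.current_tool_rot())
E
```

```text
pics
top 496.61988475815616 496.61988475815616 318.62260169063677 228.02605175794986 [[0.0071, -1.0, -0.0004], [-0.9848, -0.007, -0.1736], [0.1736, 0.0016, -0.9848]] [0.0431, 0.4788, 1.246]
scene 506.95221324992394 506.95221324992394 329.6335464237222 236.2067609400169 [[0.6082, 0.7938, 0.0088], [0.6667, -0.5047, -0.5484], [-0.4309, 0.3394, -0.8362]] [-0.3345, -0.2115, 1.4624]
0.1 [-5.43506708e-01 -3.09362013e+00  2.39452199e-03]
```

View pics/top0.png

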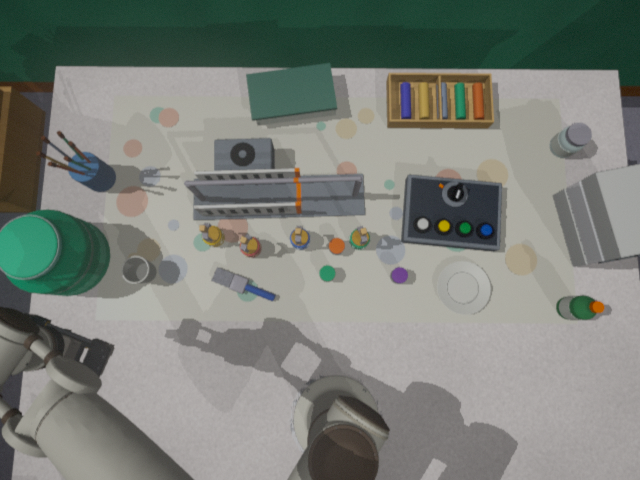

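View pics/scene0.png

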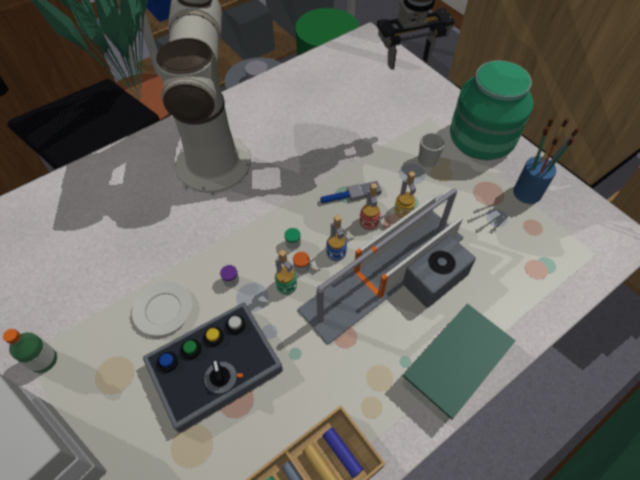

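All four lanterns are present (top view: yellow ~(212,236), coral (250,245), blue (300,238), green (360,238)). The rail runs along image x, with the mark at (298,190) and the loading stretch to its right. The keys from left to right are white, yellow, green, blue. The dial is at (455,192) with the tab at (440,186).

```bash
cat > h.py <<'E'
from workcell import bot
import cv2,numpy as np
from scipy.spatial.transform import Rotation as Ro
def cam(n):
    c=bot.read_camera(n); c["K"]=np.array([[c["fx"],0,c["cx"]],[0,c["fy"],c["cy"]],[0,0,1]]); c["R"]=np.array(c["R"]); c["t"]=np.array(c["t"]); return c
def at_z(c,uv,z):
    d=c["R"].T@np.linalg.inv(c["K"])@np.array([uv[0],uv[1],1.]); o=-c["R"].T@c["t"]
    return o+d*(z-o[2])/d[2]
def proj(c,X):
    p=(c["R"]@np.atleast_2d(X).T).T+c["t"]; p=p@c["K"].T; return p[:,:2]/p[:,2:]
def down(yaw):  # tool z down, tool y (closing) along (cos yaw, sin yaw)
    y=np.array([np.cos(yaw),np.sin(yaw),0]); z=np.array([0,0,-1.]); x=np.cross(y,z)
    return Ro.from_matrix(np.c_[x,y,z]).as_rotvec()
def crop(im,u0,v0,u1,v1,s): return cv2.resize(im[v0:v1,u0:u1],None,fx=s,fy=s,interpolation=cv2.INTER_CUBIC)
E
python3 - <<'E'
from h import *
c=cam("top")
for uv,z in [((298,190),.165),((362,185),.165),((190,185),.165),((212,228),.156),((250,238),.156),((300,230),.156),((364,230),.156),((455,192),.089),((410,180),.045),((500,183),.045)]: print(uv,at_z(c,uv,z).round(3))
im=c["pixels"]; cv2.imwrite("pics/c1.png",crop(im,180,160,380,290,4)) 
# wrist view from above the loading zone
p=np.array(at_z(c,(300,228),.1)); 
bot.goto([p[0]-.05,p[1],.42],down(np.pi/2)); print(bot.current_ee_pos(),bot.current_joints())
w=cam("wrist"); cv2.imwrite("pics/w1.png",w["pixels"]); print(w["R"].round(3).tolist(),(-w["R"].T@w["t"]).round(3),w["fx"])
np.savez("w1",**{k:w[k] for k in("K","R","t")})
E
```

```text
(298, 190) [0.548 0.096 0.165]
(362, 185) [ 0.561 -0.056  0.165]
(190, 185) [0.559 0.353 0.165]
(212, 228) [0.457 0.298 0.156]
(250, 238) [0.433 0.208 0.156]
(300, 230) [0.453 0.09  0.156]
(364, 230) [ 0.454 -0.061  0.156]
(455, 192) [ 0.565 -0.298  0.089]
(410, 180) [ 0.608 -0.193  0.045]
(500, 183) [ 0.601 -0.429  0.045]
[0.41790744 0.0929829  0.41963857] [-6.50722593e-02 -2.75831997e-01  1.61524441e+00  1.94901753e-04
  1.80282169e+00 -1.63663144e+00]
[[-0.002, 1.0, -0.0], [0.961, 0.002, 0.278], [0.278, 0.0, -0.961]] [0.34  0.094 0.59 ] 402.23799226929924
```

View pics/w1.png

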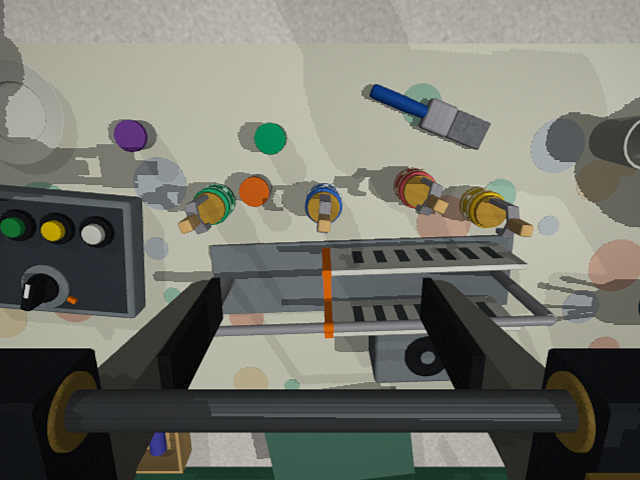

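View pics/c1.png

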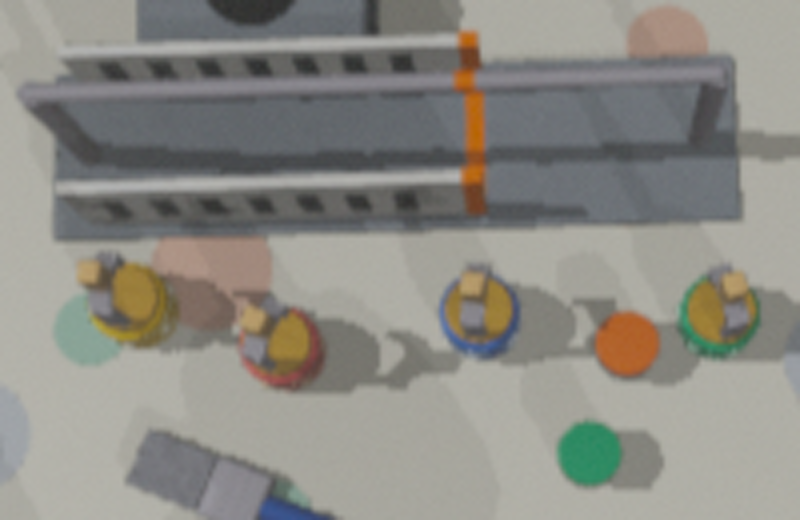

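The wrist view shows the lanterns hook-up but at steep angles: green (210,207), blue (323,203), coral (418,188), yellow (487,208). I need close-ups for the hook yaw.

```bash
python3 - <<'E'
from h import *
c=cam("top")
for uv in [(360.5,178.5),(187.5,183.25),(296,180)]: print(at_z(c,uv,.165).round(4))
rows=[]
for n,x,y in [("green",.40,-.06),("blue",.40,.09),("coral",.38,.208),("yellow",.40,.298)]:
    bot.goto([x,y,.27],down(np.pi/2)); w=cam("wrist")
    np.savez("cl_"+n,pixels=w["pixels"],**{k:w[k] for k in("K","R","t")})
    u,v=proj(w,[[x+.055,y,.1]])[0]; u0,v0=int(u)-100,max(int(v)-75,0); print(n,u0,v0)
    rows.append(crop(w["pixels"],u0,v0,u0+200,v0+150,2))
cv2.imwrite("pics/m1.png",np.vstack([np.hstack(rows[:2]),np.hstack(rows[2:])]))
print(bot.current_clock())
E
```

```text
[ 0.5774 -0.0526  0.165 ]
[0.5628 0.3591 0.165 ]
[0.5726 0.101  0.165 ]
green 219 196
blue 220 197
coral 221 197
yellow 221 197
4.925
```

View pics/m1.png

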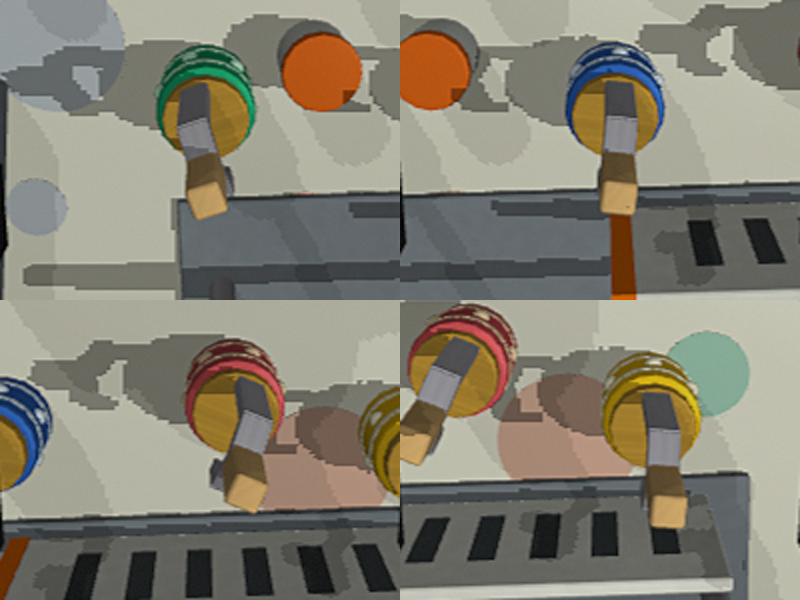

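The stems (dark faces) are on the robot's side in all four close-ups, so the mouths face the rail with small yaws. Grip tops are at montage pixels green (208,197), blue (619,195), coral (246,492), yellow (667,512). Next I fit the pose of each lantern.

```bash
python3 - <<'E'
from h import *
from scipy.optimize import least_squares
M=np.array([[-7,-7,156],[-7,7,156],[7,7,156],[7,-7,156],[-19.5,0,60],[-19.5,0,113]])/1e3
off=dict(green=(219,196,0,0),blue=(220,197,400,0),coral=(221,197,0,300),yellow=(221,197,400,300))
P=dict(green=[(189,186),(220,180),(229,209),(196,218),(194,82),(198,124)],
blue=[(603,181),(637,180),(634,215),(601,212),(620,80),(620,121)],
coral=[(236,469),(267,480),(255,511),(222,500),(260,378),(254,416)],
yellow=[(649,495),(684,495),(685,527),(651,529),(656,392),(663,430)])
tl=[]
def W(p,m): c,s=np.cos(p[2]),np.sin(p[2]); return np.c_[m[:,:2]@np.array([[c,s],[-s,c]])+p[:2],m[:,2]]
for n in P:
    w=np.load(f"cl_{n}.npz"); o=off[n]; uv=(np.array(P[n],float)-o[2:])/2+o[:2]
    r=least_squares(lambda p:(proj(w,W(p,M))-uv).ravel(),[.45,.1,0]); print(n,r.x.round(4),np.degrees(r.x[2]).round(1),r.fun.round(1))
    im=crop(w["pixels"],o[0],o[1],o[0]+200,o[1]+150,2)
    a=np.linspace(0,2*np.pi,60); ring=lambda z,R:np.c_[R*np.cos(a),R*np.sin(a),0*a+z]
    tip=np.array([[12.5,-7,94],[12.5,7,94],[19.5,7,94],[19.5,-7,94],[12.5,-7,94]])/1e3
    st=np.array([[-19.5,-7,60],[-19.5,7,60],[-19.5,7,112],[-19.5,-7,112],[-19.5,-7,60]])/1e3
    for m,col in((ring(0,.026),(0,0,255)),(M[[0,1,2,3,0]],(255,0,255)),(tip,(0,255,255)),(st,(255,255,0))):
        cv2.polylines(im,[np.int32((proj(w,W(r.x,m))-o[:2])*2)],False,col,1)
    tl.append(im)
cv2.imwrite("pics/m2.png",np.vstack([np.hstack(tl[:2]),np.hstack(tl[2:])]))
# dryer from wrist w1: rail end posts / mark
w=np.load("w1.npz")
for uv in [(328,248),(328,335)]: print(at_z(w,uv,.105).round(4))
print(at_z(w,(327,325),.165).round(4))
for uv in [(210,248),(513,236)]: print(at_z(w,uv,.008).round(4))
E
```

```text
green [ 0.4534 -0.0571  0.279 ] 16.0 [-1.5  1.1  0.5 -0.5  0.9  1.   0.   1.   1.4  0.4 -1.1 -3.2]
blue [ 0.4531  0.0974 -0.0699] -4.0 [-0.4 -0.2  0.8  1.5  0.7  0.6 -0.7  0.9 -0.8  0.1  0.3 -3.1]
coral [ 0.4297  0.2253 -0.4217] -24.2 [ 0.3 -0.1  1.4  1.4 -0.5  1.2 -0.4 -0.2 -4.1 -0.3  2.7 -2.2]
yellow [ 0.4584  0.3241 -0.012 ] -0.7 [ 0.7  0.2  1.4  0.5  0.2  1.  -0.9 -0.2 -1.  -0.3 -0.7 -1.3]
[0.4953 0.1028 0.105 ]
[0.6187 0.1036 0.105 ]
[0.5711 0.1011 0.165 ]
[ 0.5268 -0.0747  0.008 ]
[0.5069 0.3829 0.008 ]
```

View pics/m2.png

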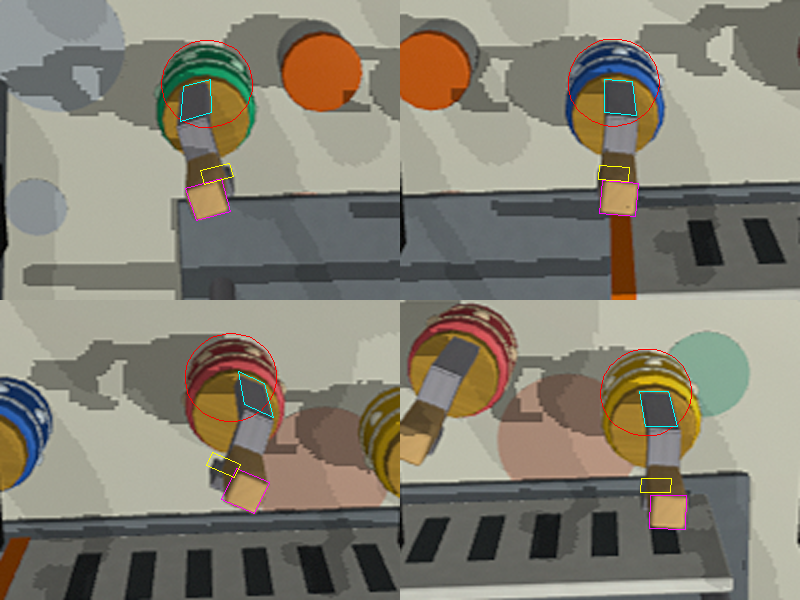

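```bash
cat >> h.py <<'E'
YAW=.037; OR=np.array([.5717-np.tan(YAW)*(.149-.101),.149])
def dry(x,y): c,s=np.cos(YAW),np.sin(YAW); return OR+[c*x-s*y,s*x+c*y]
L=dict(green=(.4534,-.0571,.279),blue=(.4531,.0974,-.0699),coral=(.4297,.2253,-.4217),yellow=(.4584,.3241,-.012))
LOOK=dict(green=(.40,-.06),blue=(.40,.09),coral=(.38,.208),yellow=(.40,.298))
def blob(im,n):
    h=cv2.cvtColor(im,cv2.COLOR_BGR2HSV)
    lo,hi=dict(green=((65,120,40),(90,255,255)),blue=((100,120,40),(125,255,255)),coral=((170,90,50),(180,255,255)),yellow=((22,150,60),(32,255,255)))[n]
    m=cv2.inRange(h,lo,hi); m[:170]=0; m[350:]=0; m[:,:220]=0; m[:,420:]=0
    v,u=np.nonzero(m); return np.array([np.median(u),np.median(v),len(u)])
def check(n):
    bot.goto([*LOOK[n],.27],down(np.pi/2)); w=cam("wrist")
    a,b=blob(np.load(f"cl_{n}.npz")["pixels"],n),blob(w["pixels"],n); print(n,"blob",a,b)
    np.savez("now_"+n,pixels=w["pixels"],**{k:w[k] for k in("K","R","t")})
    return np.abs(a-b)[:2].max()<3 and abs(a[2]-b[2])<.15*a[2]
def hang(n,ydst,pose=None):
    x,y,a=pose or L[n]; G=.126; yl=-.12
    bot.set_gripper(.45,20)
    bot.goto([x,y,.25],down(a)); bot.line_to([x,y,G]); bot.set_gripper(0,20); print("opening",bot.current_opening(),bot.current_grip_force())
    bot.line_to([x,y,G+.17]); print("lifted",bot.current_opening(),bot.current_contact_force())
    bot.line_to([*dry(-.055,yl),G+.17],down(YAW)); bot.line_to([*dry(-.055,yl),G+.088])
    bot.line_to([*dry(0,yl),G+.088],max_speed=.08); print("in",np.round(bot.current_contact_force(),2))
    bot.line_to([*dry(0,yl),G+.055],max_speed=.08); print("down",np.round(bot.current_contact_force(),2))
E
python3 - <<'E'
from h import *
for y in(0,np.pi): print(y,bot.inverse_kinematics([.453,-.057,.126],down(y)))
print(bot.inverse_kinematics([*dry(0,.168),.18],down(YAW)))
ok=check("green"); print(ok)
if ok: hang("green",.168)
for n in ("scene","wrist"):
    c=cam(n); cv2.imwrite(f"pics/g_{n}.png",c["pixels"] if n=="wrist" else crop(c["pixels"],240,140,500,350,3))
print(bot.current_clock())
E
```

```text
0 [-3.90895287e-01 -6.44055097e-02  2.01082917e+00 -4.44089210e-16
  1.19516900e+00 -3.90895287e-01]
3.141592653589793 [-0.39089529 -0.06440551  2.01082917  0.          1.195169    2.75069737]
[ 3.25628254e-01  3.66160735e-01  1.41699129e+00 -8.88178420e-16
  1.35844063e+00  2.88628254e-01]
green blob [339. 226. 888.] [341. 226. 933.]
True
opening 0.15475015389907762 19.99971717596054
lifted 0.14943059554697494 [ 0.35590655 -0.09810764 -2.06619762]
in [ 0.34 -0.91 -0.81]
down [ 2.55 -0.23 -0.14]
14.2583
```

View pics/g_scene.png

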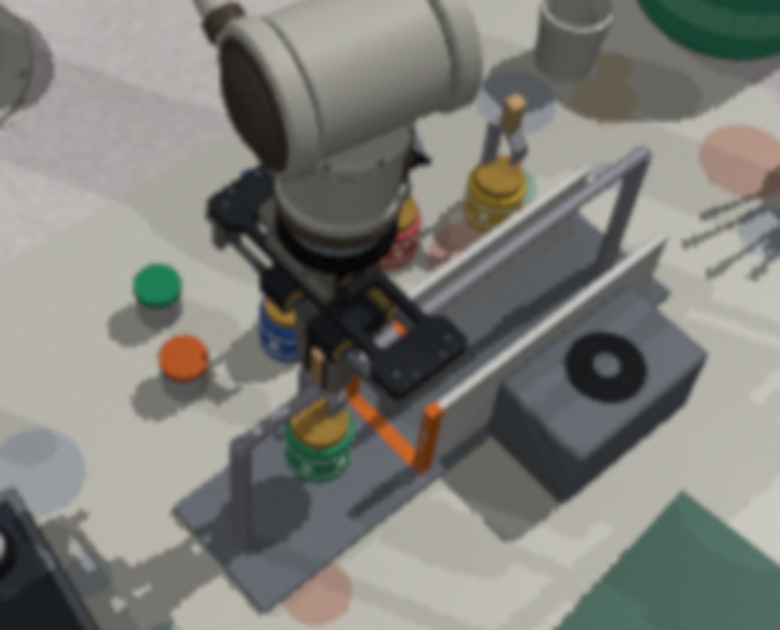

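View pics/g_wrist.png

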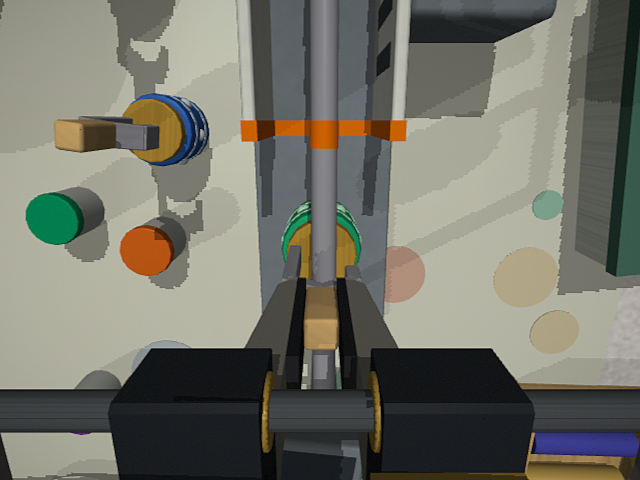

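Green is hooked over the rail (scene view, jar at (320,440)). In the wrist view the rail is the column at u≈323 and the mark is at (323,134). I'll refine the rail line from this view, then slide.

```bash
python3 - <<'E'
from h import *
w=cam("wrist")
def dryc(p): d=p[:2]-OR; c,s=np.cos(YAW),np.sin(YAW); return np.round([c*d[0]+s*d[1],-s*d[0]+c*d[1]],4)
for uv in[(323,134),(324,10),(323,60),(323,250)]: print(uv,at_z(w,uv,.165).round(4),dryc(at_z(w,uv,.165)))
for uv in[(249,131),(398,131)]: print("wall end",dryc(at_z(w,uv,.105)))
print(bot.current_ee_pos(),bot.current_contact_force())
E
```

```text
(323, 134) [0.5733 0.1025 0.165 ] [ 0.0016 -0.0465]
(324, 10) [0.5717 0.1523 0.165 ] [0.0019 0.0032]
(323, 60) [0.5721 0.1332 0.165 ] [ 0.0015 -0.0159]
(323, 250) [0.5754 0.0479 0.165 ] [ 0.0018 -0.1012]
wall end [-0.0419 -0.0469]
wall end [ 0.0463 -0.0468]
[0.57424024 0.02908501 0.18069642] [ 1.88014785 -0.38898959  0.06812847]
```

```bash
cat >> h.py <<'E'
OR=OR+np.array([.0016,.003])
def slide(ydst,G=.126):
    bot.line_to([*dry(0,-.12),G+.055]); print("c",np.round(bot.current_contact_force(),2))
    bot.line_to([*dry(0,ydst),G+.0555],max_speed=.09); print("slid",np.round(bot.current_contact_force(),2))
    bot.line_to([*dry(0,ydst),G+.0542],max_speed=.03); bot.hold(.2); print("low",np.round(bot.current_contact_force(),2),bot.current_opening())
    bot.set_gripper(.3); bot.hold(.3); bot.line_to([*dry(0,ydst),.28])
E
python3 - <<'E'
from h import *
slide(.168)
ok=check("blue"); print(ok,bot.current_clock())
if ok: hang("blue",0); slide(.110)
c=cam("top"); cv2.imwrite("pics/t2.png",crop(c["pixels"],170,140,390,290,3.5)); print(bot.current_clock())
E
```

```text
c [ 0.16  0.85 -1.5 ]
slid [-0.26  0.04 -1.59]
low [-0.08 -0.17 -1.54] 0.14920342547377113
blue blob [325. 233. 510.] [324.5 234.  514. ]
True 21.6167
opening 0.1515624159213641 19.998299181461334
lifted 0.1499616157550599 [-0.19354482  0.06785386 -1.45052501]
in [ 0.08  0.27 -0.84]
down [ 0.46  0.28 -1.38]
c [ 0.69  0.89 -0.92]
slid [ 1.24 -0.05 -0.88]
low [-0.46 -0.87  0.52] 0.1489972887459451
34.15
```

View pics/t2.png

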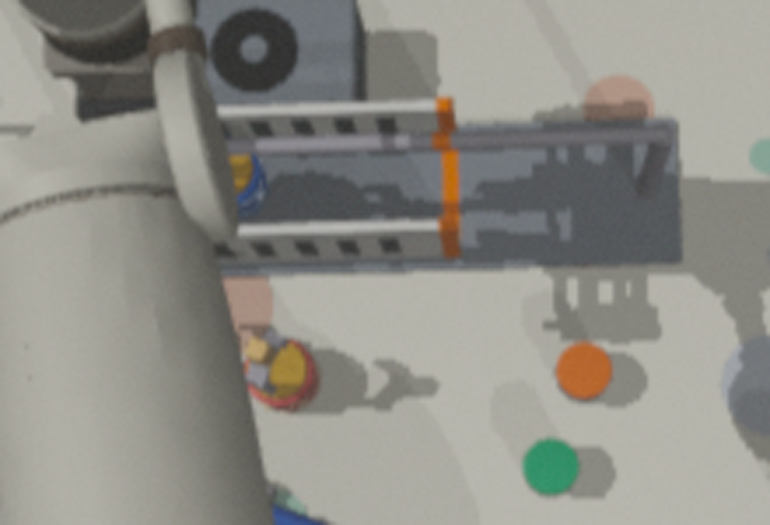

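Blue hangs in the channel at crop (245,185). The arm hides the rest. Coral still stands at (285,370). Now coral and yellow, with the position check first.

```bash
python3 - <<'E'
from h import *
ok=check("coral"); print(ok)
if ok:
    hang("coral",0); slide(.052)
    ok=check("yellow"); print(ok)
    if ok:
        hang("yellow",0); slide(-.005)
bot.goto([.35,-.25,.35],down(0)); c=cam("top"); cv2.imwrite("pics/t3.png",crop(c["pixels"],170,140,510,290,2.35)); print(bot.current_clock())
E
```

```text
coral blob [336. 232. 313.] [335. 232. 311.]
True
opening 0.15384587068031158 20.000008642673492
lifted 0.1500649888314648 [-1.00547323 -0.28096009 -1.87831302]
in [-1.02 -0.19 -1.41]
down [-0.16  0.16 -1.96]
c [ 0.79  0.72 -1.72]
slid [ 0.05 -0.17 -1.46]
low [-0.34 -0.15  0.51] 0.1498890772347557
yellow blob [338. 239. 660.] [341. 240. 574.]
False
51.7417
```

View pics/t3.png

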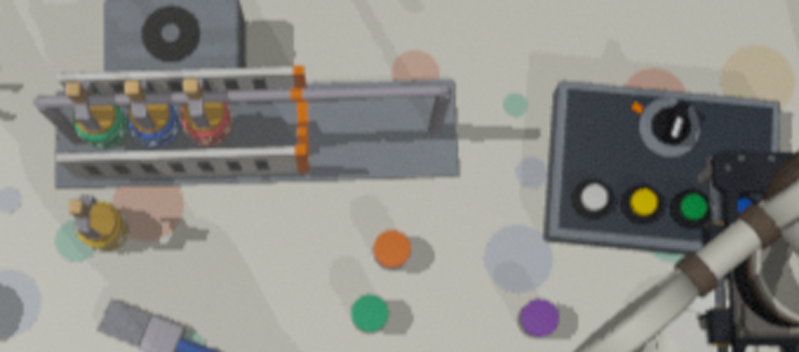

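Green, blue and coral hang in the channel at crop (97,125), (152,122) and (205,120). Yellow stands at (100,225). The failed yellow check probably comes from coral having left the frame, so I'll confirm with template matching, hang it, and then look at the console.

```bash
python3 - <<'E'
from h import *
a=np.load("cl_yellow.npz")["pixels"]; b=np.load("now_yellow.npz")["pixels"]
t=a[215:315,315:375]; r=cv2.matchTemplate(b,t,cv2.TM_CCOEFF_NORMED); _,m,_,loc=cv2.minMaxLoc(r); print(m,loc,"expect (315,215)")
if m>.95 and np.abs(np.array(loc)-[315,215]).max()<3:
    hang("yellow",0); slide(-.005)
    bot.goto([.49,-.30,.34],down(np.pi/2)); w=cam("wrist"); cv2.imwrite("pics/k1.png",w["pixels"]); np.savez("k1",**{k:w[k] for k in("K","R","t")})
    c=cam("top"); cv2.imwrite("pics/t4.png",crop(c["pixels"],170,140,390,290,3.5))
print(bot.current_clock())
E
```

```text
0.758518636226654 (314, 215) expect (315,215)
51.7417
```

```bash
python3 - <<'E'
from h import *
a=np.load("cl_yellow.npz")["pixels"]; b=np.load("now_yellow.npz")["pixels"]
bot.goto([.46,-.305,.29],down(np.pi/2)); w=cam("wrist"); np.savez("k1",pixels=w["pixels"],**{k:w[k] for k in("K","R","t")})
p=proj(w,[[.465,-.31,.067],[.565,-.31,.067]]); print(p.round())
v0=int(np.clip(p[:,1].mean()-160,0,160)); print("v0",v0)
z=lambda i:crop(i,261,197,421,297,2)
cv2.imwrite("pics/k1.png",np.vstack([np.hstack([z(a),z(b),np.zeros((200,160,3),np.uint8)]),crop(w["pixels"],0,v0,640,v0+320,1.25)]))
E
```

```text
[[315. 207.]
 [315. 299.]]
v0 92
```

View pics/k1.png

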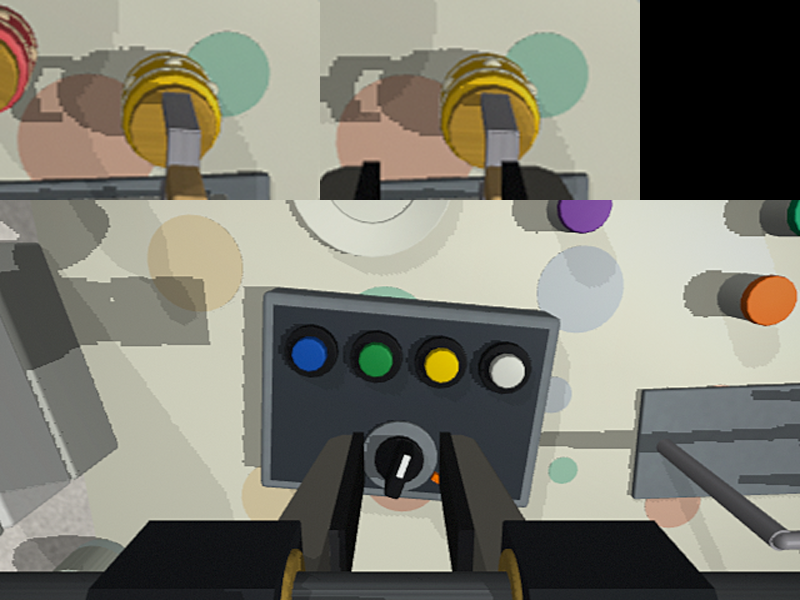

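Yellow is unmoved; the low match score came from the fingers being in the frame. In the console view the keys are at blue (309,353), green (375,361), yellow (442,365), white (507,370). The pointer's white line runs from (400,475) to (407,457). I'll hang yellow and compute the console geometry.

```bash
python3 - <<'E'
from h import *
hang("yellow",0); slide(-.005)
k=np.load("k1.npz"); f=lambda p:(p[0]/1.25,(p[1]-200)/1.25+92)
K=np.array([at_z(k,f(p),.067)[:2] for p in[(309,353),(375,361),(442,365),(507,370)]])
print("keys b,g,y,w",K.round(4).tolist(),np.linalg.norm(np.diff(K,axis=0),axis=1).round(4))
d=K[3]-K[0]; psi=np.arctan2(-d[0],d[1]); c,s=np.cos(psi),np.sin(psi); ctr=K.mean(0)+45e-3*np.array([c,s]); dial=ctr+45e-3*np.array([c,s])
print("psi",psi,"dial",dial)
w1=np.load("w1.npz"); bot.goto([.40,-.10,.4],down(np.pi/2)); t=cam("top"); w=cam("wrist"); np.savez("w5",pixels=w["pixels"],**{k:w[k] for k in("K","R","t")})
for n,cm,uv in(("w1",w1,(72,300)),("top",t,(441.06,185.5)),("k1",k,f((436,478)))):
    T=at_z(cm,uv,.052)[:2]; v=T-dial; print(n,T.round(4),np.linalg.norm(v).round(4),np.degrees(np.arctan2(v[1],v[0])).round(1))
a,b=[at_z(k,f(p),.089)[:2] for p in((399,477),(407,456))]; print("line",a.round(4),b.round(4),np.degrees(np.arctan2(*(b-a)[::-1])),np.degrees(np.arctan2(*(b-dial)[::-1])),np.linalg.norm(b-dial))
# predicted dial disc/bar on a wrist view with the arm elsewhere
for p in ([*dial,.057],[*dial,.089]): print(proj(k,[p])[0]*1.25-[0,92*1.25-200])
p=proj(w,[[*dial,.06]])[0]; print(p); u0,v0=int(p[0])-75,int(p[1])-60
print(u0,v0,v0+60); 
l=proj(w,[[*dry(0,.08),.1]])[0]; print(l)
cv2.imwrite("pics/w5.png",w["pixels"]); h=t["pixels"]
cv2.imwrite("pics/m5.png",np.vstack([crop(h,180,150,340,220,5),crop(h,395,160,505,190+14,7.2728)[:250,:800]]))
print(bot.current_clock())
E
```

```text
opening 0.15351720442783173 19.99819278717041
lifted 0.15078255604483543 [-0.26770566  0.07867539 -1.82975787]
in [ 0.41 -0.25 -1.94]
down [-0.1   0.38 -0.65]
c [ 0.4   0.89 -0.99]
slid [-0.45  0.77 -1.19]
low [-1.19 -0.9  -0.37] 0.14894756762693498
keys b,g,y,w [[0.4731, -0.3781], [0.4797, -0.3252], [0.4829, -0.2712], [0.4871, -0.2184]] [0.0533 0.0542 0.0529]
psi -0.08716099833790777 dial [ 0.57036341 -0.30607822]
w1 [ 0.5928 -0.2693] 0.043 58.6
top [ 0.5917 -0.2725] 0.0398 57.5
k1 [ 0.5913 -0.2729] 0.0393 57.7
line [ 0.5715 -0.3058] [ 0.5529 -0.2994] 160.92543846140308 159.0742669087965 0.018729236372939436
[398.90332214 458.90390144]
[398.69753929 475.72906128]
[171.75806001 305.89494506]
96 245 305
[576.72250199 318.92908785]
68.5167
```

View pics/m5.png

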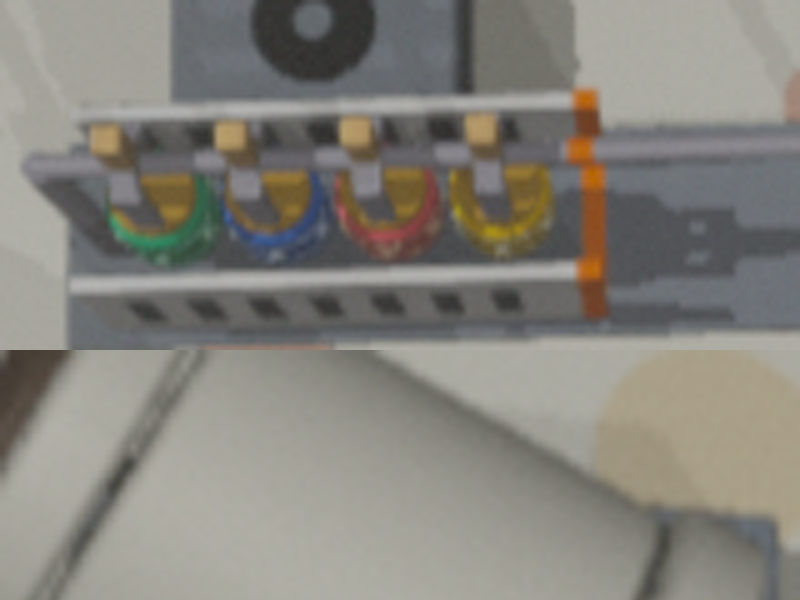

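All four hang past the mark, with grips at crop (107,138), (232,137), (357,132) and (482,131). Next, the dial goes from pointer 160° to the tab at 57.8°.

```bash
cat >> h.py <<'E'
DIAL=np.array([.5704,-.3061]); KEYS=dict(blue=(.4731,-.3781),green=(.4797,-.3252),yellow=(.4829,-.2712),white=(.4871,-.2184))
def turn(a0,a1,z=.061):
    r=np.radians; bot.set_gripper(.4,20); bot.goto([*DIAL,.16],down(r(a0-90))); bot.line_to([*DIAL,z]); bot.set_gripper(0,45); print("grip",bot.current_opening())
    n=int(np.ceil(abs(a1-a0)/12))
    for a in np.linspace(a0,a1,n+1)[1:]: bot.line_to([*DIAL,z],down(r(a-90)),max_speed=.1)
    print(np.round(bot.current_contact_force(),1),np.round(bot.current_ft_torque(),2)); bot.set_gripper(.4); bot.line_to([*DIAL,.16])
E
python3 - <<'E'
from h import *
turn(160,57.8)
bot.goto([.48,-.22,.29],down(np.pi/2)); w=cam("wrist"); np.savez("k2",pixels=w["pixels"],**{k:w[k] for k in("K","R","t")})
p=proj(w,[[*DIAL,.07]])[0]; u0,v0=int(p[0])-80,int(p[1])-60; print(u0,v0,bot.current_clock())
im=crop(w["pixels"],u0,v0,u0+160,v0+120,5)
for r,a,z,col in((.021,57.8,.089,(0,0,255)),(.041,57.8,.052,(255,0,255))):
    q=proj(w,[[DIAL[0],DIAL[1],z],[DIAL[0]+r*np.cos(np.radians(a)),DIAL[1]+r*np.sin(np.radians(a)),z]]); q=np.int32((q-[u0,v0])*5); cv2.line(im,tuple(map(int,q[0])),tuple(map(int,q[1])),col,1)
cv2.imwrite("pics/k2.png",im)
E
```

```text
grip 0.1467608720496991
[-1.3 -5.3  2.4] [-1.11  0.14 -0.09]
157 227 77.8417
```

View pics/k2.png

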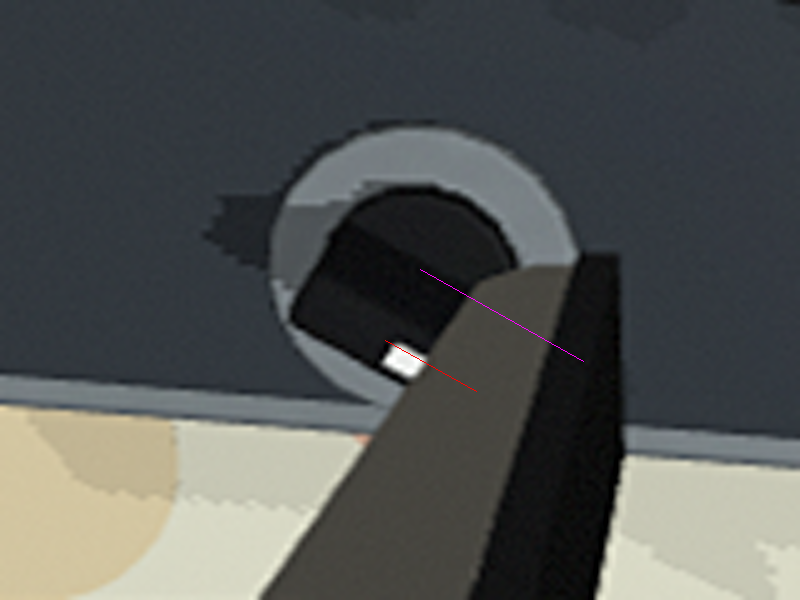

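The finger hides the dial in that view; the bar's white line starts at crop (400,358) and its direction looks right. I'll measure it numerically from an unobstructed view.

```bash
python3 - <<'E'
from h import *
bot.set_gripper(1.0); bot.goto([.44,-.306,.29],down(np.pi/2)); w=cam("wrist"); im=w["pixels"]; np.savez("k3",pixels=im,**{k:w[k] for k in("K","R","t")})
p=proj(w,[[*DIAL,.089]])[0]; u,v=np.meshgrid(np.arange(640),np.arange(480)); near=np.hypot(u-p[0],v-p[1])
hsv=cv2.cvtColor(im,cv2.COLOR_BGR2HSV)
m=(hsv[...,1]<40)&(hsv[...,2]>190)&(near<28); vs,us=np.nonzero(m)
X=np.array([at_z(w,q,.089)[:2] for q in zip(us,vs)]); d=X-DIAL; print(len(X),X.mean(0).round(4))
_,_,V=np.linalg.svd(X-X.mean(0)); dr=V[0]*np.sign(V[0]@(X.mean(0)-DIAL)); pr=(X-X.mean(0))@dr
print("line dir",np.degrees(np.arctan2(dr[1],dr[0])),"length",np.ptp(pr),"centre dir",np.degrees(np.arctan2(*d.mean(0)[::-1])))
m=(hsv[...,0]<15)&(hsv[...,1]>150)&(hsv[...,2]>90)&(near<90); vs,us=np.nonzero(m)
T=np.array([at_z(w,q,.051)[:2] for q in zip(us,vs)]); t=T.mean(0)-DIAL; print(len(T),T.mean(0).round(4),np.linalg.norm(t),np.degrees(np.arctan2(t[1],t[0])))
cv2.imwrite("pics/k3.png",im)
E
```

```text
78 [ 0.5789 -0.2972]
line dir 22.312014416572556 length 0.02754355022740679 centre dir 46.14685359563846
64 [ 0.5918 -0.2713] 0.040881057866056884 58.38257889112258
```

```bash
python3 - <<'E'
from h import *
w=dict(np.load("k3.npz")); im=w["pixels"]; hsv=cv2.cvtColor(im,cv2.COLOR_BGR2HSV)
p=proj(w,[[*DIAL,.089]])[0]; u,v=np.meshgrid(np.arange(640),np.arange(480)); near=np.hypot(u-p[0],v-p[1])
for th in(190,220):
    m=((hsv[...,1]<60)&(hsv[...,2]>th)&(near<32)).astype(np.uint8); n,lab,st,ce=cv2.connectedComponentsWithStats(m)
    for i in range(1,n):
        if st[i,4]<6: continue
        vs,us=np.nonzero(lab==i); X=np.array([at_z(w,q,.089)[:2] for q in zip(us,vs)])-DIAL; V=np.linalg.svd(X-X.mean(0))[2][0]; V*=np.sign(V@X.mean(0))
        print(th,st[i],"mean dir",np.degrees(np.arctan2(*X.mean(0)[::-1])).round(1),"r",np.linalg.norm(X,axis=1).min().round(4),np.linalg.norm(X,axis=1).max().round(4),"axis",np.degrees(np.arctan2(V[1],V[0])).round(1))
print(p)
a,b,c0,d=int(p[0])-12,int(p[0])+30,int(p[1])-14,int(p[1])+24
for r in hsv[c0:d:2,a:b:2,2]: print(*r)
E
```

```text
190 [321 332  18  12  75] mean dir 50.9 r 0.0028 0.0214 axis 58.2
190 [304 358  29   5  90] mean dir -4.4 r 0.0321 0.0376 axis 84.6
220 [322 332  16  11  36] mean dir 49.8 r 0.0028 0.0207 axis 56.9
[320.66064034 330.75712299]
9 16 13 15 14 14 8 15 14 10 16 26 27 23 24 19 88 107 116 114 118
20 16 14 14 14 13 6 14 15 11 14 14 21 23 22 23 89 107 115 117 121
24 22 23 15 16 16 14 12 13 10 16 12 12 9 22 22 88 108 119 118 124
23 22 24 24 19 15 14 16 18 15 13 13 14 11 11 5 100 108 119 119 119
26 23 25 27 23 23 17 12 15 13 17 15 16 13 15 5 117 108 118 123 85
22 22 24 23 26 24 25 22 19 17 13 10 15 15 9 2 116 106 122 131 90
22 25 23 23 23 24 25 25 23 25 16 12 13 13 13 4 104 108 113 78 163
18 20 22 25 23 27 22 13 15 23 24 24 13 9 12 2 96 110 75 75 222
121 57 6 21 23 25 10 182 212 63 13 23 24 16 17 8 96 102 48 125 234
116 121 118 82 9 16 130 232 219 223 185 37 19 25 25 15 53 49 50 50 53
117 117 117 120 121 60 8 93 215 221 220 221 159 18 22 23 39 49 49 50 49
84 119 118 119 119 120 121 21 23 156 231 218 220 222 133 18 45 51 50 49 48
114 111 103 104 108 117 117 111 92 5 46 159 231 219 223 198 37 46 48 47 50
115 115 115 113 107 108 108 104 112 108 92 4 44 202 230 137 102 104 96 89 82
86 82 88 93 98 100 103 106 109 109 106 110 90 73 119 99 105 106 105 106 108
175 175 171 172 170 168 169 170 153 140 125 96 89 83 80 85 88 90 91 94 98
169 170 170 170 170 170 171 170 172 170 173 174 173 174 175 171 171 171 179 178 177
170 170 172 171 171 170 169 170 170 169 170 171 169 170 170 170 174 179 178 178 178
176 174 168 170 169 170 170 169 170 171 171 169 169 169 176 178 178 178 178 178 177
```

Line axis ≈ 58° and tab 58.4°, so the dial is set. Now the keys.

```bash
python3 - <<'E'
from h import *
bot.line_to([.44,-.306,.2]); bot.set_gripper(0,10)
for n in("white","blue","yellow","green"):
    k=KEYS[n]; bot.goto([*k,.11],down(0)); bot.line_to([*k,.072]); f0=bot.current_contact_force()[2]
    z=.0635
    while z>.0585:
        bot.line_to([*k,z],max_speed=.03); bot.hold(.1); f=bot.current_contact_force()[2]-f0
        if f>7: break
        z-=.0005
    print(n,z,round(f,2),np.round(bot.current_ee_pos()[2],4)); bot.hold(.15); bot.line_to([*k,.11])
bot.goto([.35,-.25,.35],down(0)); bot.hold(.5)
t=cam("top")["pixels"]; cv2.imwrite("pics/end.png",np.vstack([crop(t,170,140,370,220,4)[:, :800],crop(t,395,165,515,205,6.667)[:266,:800]])); print(bot.current_clock())
E
```

```text
white 0.0605 10.74 0.0613
blue 0.0605 8.33 0.0613
yellow 0.061 7.38 0.0614
green 0.0605 9.66 0.0613
100.3917
```

View pics/end.png

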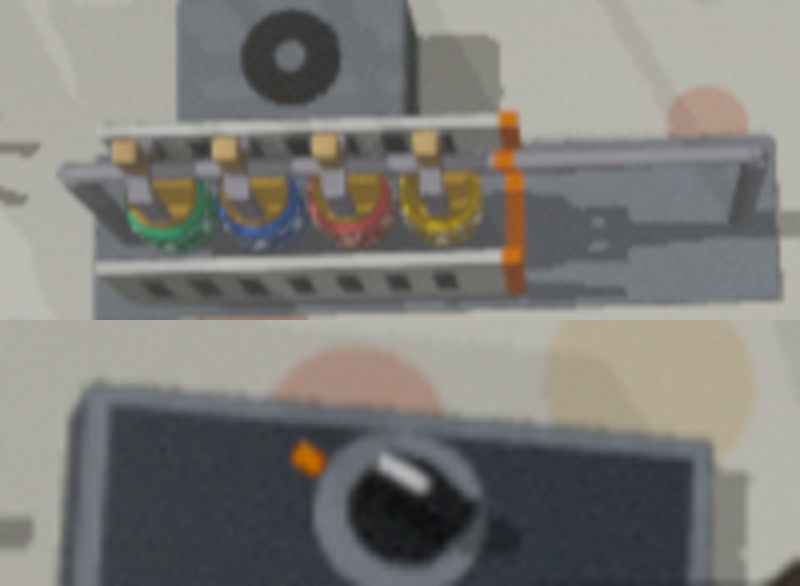

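All four lanterns hang past the mark (grips at crop x 127, 227, 325 and 426; mark at 505). The dial's white line at (405,470) points at the tab at (307,458), and all four keys bottomed out. I'm handing in.

```bash
python3 -c "
from workcell import bot
print(bot.job_done())"
```

```text
the job is handed in; nothing more can be done
None
```

I handed the job in at about 100 s of the 210 s limit: all four lanterns hang in the channel past the orange mark, the dial points at the tab, and I pressed white, blue, yellow and green in that order; no verdict came back.

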